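# Run the board of fresh incense cones up to the drying blower

## Task

Push the rail carriage with the board of fresh cones along its track (to the robot's left) and bring it to rest with its pointer opposite the pointer of the drying blower, left standing there by itself, your hand off it for a few seconds so that you see it really stays. It rolls on almost without friction once it is moving, so catch it and slow it from the other end: it must not run into the stop posts. Go gently, handle it only by the black sprung buffers at its two ends, keep every cone standing on the board untouched, and leave everything else on the bench where it is.

Things in the scene. Friction and masses are not known exactly. Their poses are not given: they have to be found in the camera images.
- carriage: rail carriage with a slate board on top. Origin on the bench under its middle; y along the rails, the way to travel; x towards the blower. Slides along y only, freely. Board 150 (x) by 200 (y) by 12 mm, top 64 mm above the bench. Mass with cones and buffers nominally 3.3 kg (2.5 to 4.4). Rolling resistance only 0.003 N plus 0.12 N per m/s: it coasts for many seconds. A buffer at each end
- carriage_pointer (a point): tip of the small steel pointer on the blower side of the carriage, at x = 97, y = 0 mm in the carriage's frame, 46 mm above the bench
- side_end (a point): leading end of a steel side member of the carriage, the part that would meet a stop post: y = 98 mm in the carriage's frame, x = 60 mm (its twin at x = -60, and both end alike at y = -98), 41 mm above the bench. The members are 26 mm wide, 30 to 52 mm above the bench
- rear_nose (a point): outermost middle point of the rear buffer (push here), 36 mm above the bench; at y = -140 mm in the carriage's frame when relaxed. Black plastic block 90 mm wide in x, 21 to 51 mm above the bench, with a half-round end of 15 mm radius; stands out 40 mm past the board and slides in under it against a spring of 60 N/m, 32 mm travel, then solid. Hardly damped: off a still hand the carriage rebounds
- front_nose (a point): the same point of the like buffer at the front end (catch and brake here): y = +140 mm in the carriage's frame when relaxed, 36 mm above the bench, same size and spring
- track: fixed level track, base plate 170 by 800 by 6 mm, two rails 14 mm wide at x = +-60 mm, tops 20 mm above the bench. Origin on the bench at mid-length, y along the rails, the way to travel. The carriage's origin runs on x = 0
- stop (a point): middle between the faces of the two far stop posts, y = +320 mm in the track's frame, 40 mm above the bench. Each post, on a rail at x = +-60 mm, is 26 mm wide, 64 mm high and reaches 37 mm further in y; the 94 mm between them is free for buffer and fingers. A like pair faces the near end at y = -370 mm
- blower: fixed low drying blower on the far side of the track: grey nozzle 170 mm long, 62 mm high, fan drum behind it 117 mm high. Origin on the bench under the tip of its steel pointer (46 mm above the bench, 105 mm in x from the track's middle line), y parallel to the track. The carriage is right when its pointer has the same y along the track as this: 40 to 120 mm before the stop
- cone0: a fresh incense cone, charcoal black, 30 mm across at the foot, 42 mm tall, 25 g, loose on the carriage's board; origin at the centre of its foot, z up
- cone1: a fresh incense cone, charcoal black, 30 mm across at the foot, 42 mm tall, 25 g, loose on the carriage's board; origin at the centre of its foot, z up
- cone2: a fresh incense cone, charcoal black, 30 mm across at the foot, 42 mm tall, 25 g, loose on the carriage's board; origin at the centre of its foot, z up
- cone3: a fresh incense cone, charcoal black, 30 mm across at the foot, 42 mm tall, 25 g, loose on the carriage's board; origin at the centre of its foot, z up
- cone4: a fresh incense cone, charcoal black, 30 mm across at the foot, 42 mm tall, 25 g, loose on the carriage's board; origin at the centre of its foot, z up
- cone5: a fresh incense cone, charcoal black, 30 mm across at the foot, 42 mm tall, 25 g, loose on the carriage's board; origin at the centre of its foot, z up
- knife: bystander: kitchen knife with a wooden handle lying on the bench, 225 mm long, 16 mm high; origin near its middle
- stray0: bystander: a cone like the others, 42 mm tall, standing on the bench on the robot's side of the track
- stray1: bystander: another such cone on the bench
- carton: bystander: small cardboard carrying carton, 60 by 120 mm, 130 mm high with its handle, origin under its middle
- bowl: bystander: white ceramic bowl, 100 mm across, 45 mm high
- jar: bystander: amber glass jar with a steel cap, 60 mm across, 85 mm high
- roller: bystander: wooden rolling pin, 38 mm thick, 210 mm long, lying on the bench

How it is judged:
By the outcome, as a careful person would: the job done as asked, in the order asked, and still so for the second after the job is handed in, with the robot touching nothing.
It also fails if it takes over 43 s, if anything falls off the work surface, if the arm or the gripper's body presses on something with over 40 N, if the wrist force passes 120 N, or if a joint passes its speed limit or range.

## Robot

A 6-joint arm with a two-finger parallel gripper is mounted at the origin on the work surface. World frame = base frame: x ahead of the robot, y to its left, z up, the work surface at z = 0. Lengths are in m, angles in rad, forces in N, time in s.
With the tool pointing down it reaches from about 0.325 to 0.75 m from the base axis. Payload 7.6 kg.
Tool frame: the origin (TCP) lies on the centre line of the jaws, within the pads' length; the fingertips stand 25 mm ahead of it and the grasp point (between the pads) lies 6 mm ahead of it; z points along the fingers, y is the line along which they close (so a half turn about z gives the same grasp; the last joint's range is limited). The gripper opens to 85 mm and grips with 20 to 120 N. Pads are 22 mm wide; open, the fingers measure 114 mm over their backs; the gripper's body (76 mm by 85 mm) begins 54 mm behind the grasp point. The pads swing forward as they close: fully open they stand 13 mm farther back than shut.
Start: joints at [1.277, 0.052, 1.401, -0, 1.689, -0.07], TCP at [0.116, 0.512, 0.256] pointing down, gripper open.
Joint ranges: [-2.9, 2.9], [-0.91, 2.17], [0.12, 2.37], [-1.06, 4.2], [0.26, 2.73], [-2.93, 2.93]. Speed limits (rad/s): [2.57, 2.57, 3.01, 3.14, 3.14, 3.14].

## Interface

Orientations are given as a rotation vector (axis times angle).
In Python, from rig import state, read_camera, job_done, find_in gives the robot as it stands.
- The arm moves only by the tool step_arm, never from a script. Its argument "plan" is a list of rows, each an object of numbers: "x", "y", "z": the shift along the world's x, y, z in m; "ax", "ay", "az": the turn, a rotation vector about the world's x, y, z in rad; "gripper": the closure, from 0 (fully open) to 1 (shut). A call has exactly 8 rows; each row shifts and turns the commanded pose from where the row before left it; what a row does not reach is not made up. A row lasts 1/8 s, in which the tool goes at most 62.5 mm and 10.7 degrees, less where a joint would pass 70% of its speed; a pose out of reach is approached as far as the arm can. A call with a gripper value outside its range is refused whole. The fingers move at their own pace and stop on an object; "newtons" is the grip in N (left out, the last holds). Time passes only in rows, so rows that do not move let the fingers close, or fill a call up. It gives the time, the measured TCP pose, the force, the opening and the grip force at its end, in the units of the state.
- state(): the state, without advancing time (a new reading comes with each control period).
- read_camera(name): name is "scene" or "top" or "wrist"; returns a dict with "image" (400x640x3 uint8, blue, green, red), "mtx" (3x3 intrinsics, pixels), "eye" and "rotation" of the camera in the world; the wrist camera has in their place "mount" (4x4, takes a point from camera to tool coordinates, whose origin is the TCP and whose axes are the flange's). Camera axes: x right, y down, z forward; pixel columns grow to the right and rows downward; lengths in m; the calibration is good to about 2 mm. The wrist camera is an equidistant fisheye: a pixel r from the principal point sees the ray r / f radians off the axis. A picture is of the moment at which its call begins: read the wrist's pose just before it. There is no depth.
- job_done(): hands the job in; it is judged then, once.
Trained networks look in the newest picture that a camera, given by its name, has taken for a name from the list of things; names that differ only in an ending like _2 or _b are one class to them, and where a whole thing is asked for, a point or a joint stands for the part that bears it (a point fixed in the world has none). Each returns a list of dicts, best first, with "conf" (0 to 1); they miss things now and then, are a little off and sometimes report something else, mostly with a low value. They report only what shows in the picture. A call takes as long as a camera call.
- find_in(name, camera): "pixel" ([column, row] in pixels, amid what is visible of it).
The state is a dict: "time": time; "joint_pos": joint angles; "qvel": joint speeds; "tau": joint torques, N m; "position": TCP position; "ee_rot": TCP orientation; "wrist_force": force on the tool from outside, world axes, zero at the start; "moment": the same for the moment, N m; "opening": finger opening in m; "grasp_force": force on a finger pad.
Only numpy, scipy, OpenCV 4.12 (cv2) and the standard library are available. Lean on these libraries where they do the work, as an engineer would, in place of code of your own. Each camera call takes 0.05 s, during which the arm holds its last target. There are 200 camera calls.

## Working session

There is one attempt and no reset: what is moved stays moved. The work goes in short steps, Python scripts to look and compute and a tool call to move; the robot and the scene stay as the last step left them, time stands still between calls to the robot, and variables do not carry over. Pictures are saved under pics/ and viewed, at most 10 in all, crops included, and the job is handed in when it is done.

Besides the shell and the picture viewer there is one more tool, called after "Call:" as a command line: name --argument value ..., lists and objects as JSON in quotes. step_arm: Moves the arm, as the interface text tells. Its arguments: {"type":"object","properties":{"plan":{"type":"array","items":{"type":"object","properties":{"x":{"type":"number"},"y":{"type":"number"},"z":{"type":"number"},"ax":{"type":"number"},"ay":{"type":"number"},"az":{"type":"number"},"gripper":{"type":"number"}}}},"newtons":{"type":"number"}},"required":["plan"]}

```bash
mkdir -p pics; ls
cat > h.py <<'E'
import numpy as np,cv2
from rig import *
def ray(c,px):
    d=c["rotation"]@np.linalg.inv(c["mtx"])@np.array([px[0],px[1],1.]);return np.array(c["eye"]),d
def at(c,px,z):
    e,d=ray(c,px);return e+d*(z-e[2])/d[2]
E
python3 - <<'E'
from h import *
print(state())
for n in("scene","top"):
    c=read_camera(n);c={k:np.array(v) if k!='image' else v for k,v in c.items()}
    cv2.imwrite(f"pics/{n}0.png",c["image"]);print(n,c["eye"],c["rotation"].tolist(),c["mtx"].tolist())
    for o,z in(("carriage_pointer",.046),("blower",.046),("rear_nose",.036),("front_nose",.036),("side_end",.041),("stop",.04),("track",0.02),("carriage",.064),("stray0",.02)):
        try:
            for r in find_in(o,n)[:3]: print(o,r["pixel"],round(r["conf"],2),at(c,r["pixel"],z).round(4))
        except Exception as e: print(o,e)
print(state()["time"])
E
```

```text
pics
{'time': 0.0, 'joint_pos': array([ 1.27666498e+00,  5.28619995e-02,  1.40173004e+00,  3.01254574e-05,
        1.68860015e+00, -7.02943407e-02]), 'qvel': array([ 0.00209516, -0.00083613, -0.0009903 , -0.00196997,  0.000168  ,
        0.00114089]), 'tau': array([-1.05469237e-03, -3.81663358e+01, -3.60191309e+01, -2.02108286e-04,
        6.04498622e-03,  2.99914734e-05]), 'position': array([0.11642699, 0.51165983, 0.2554565 ]), 'ee_rot': array([-3.50827543e-01, -3.12162016e+00,  2.46218229e-03]), 'wrist_force': array([ 0.67362916,  0.10701832, -0.14053499]), 'moment': array([-0.0231863 , -0.00617294, -0.04872985]), 'grasp_force': 0.0, 'opening': 0.08514300921506825}
scene [ 1.13260341 -0.18952614  0.76467629] [-2.018752713547048, -1.43678839493291, 0.5297516276879662] [[392.1484203730259, 0.0, 311.21910292902544], [0.0, 392.1484203730259, 205.6057599336356], [0.0, 0.0, 1.0]]
carriage_pointer invalid index to scalar variable.
blower invalid index to scalar variable.
rear_nose invalid index to scalar variable.
front_nose invalid index to scalar variable.
side_end invalid index to scalar variable.
stop invalid index to scalar variable.
track invalid index to scalar variable.
carriage invalid index to scalar variable.
stray0 invalid index to scalar variable.
top [0.37789624 0.0244232  1.21552065] [-2.1465569011240047, 2.14210432046902, -0.14978889149782454] [[446.9460114027835, 0.0, 323.1910703797191], [0.0, 446.9460114027835, 203.67855014065697], [0.0, 0.0, 1.0]]
carriage_pointer invalid index to scalar variable.
blower invalid index to scalar variable.
rear_nose invalid index to scalar variable.
front_nose invalid index to scalar variable.
side_end invalid index to scalar variable.
stop invalid index to scalar variable.
track invalid index to scalar variable.
carriage invalid index to scalar variable.
stray0 invalid index to scalar variable.
1.0
```

```bash
cat > h.py <<'E'
import numpy as np,cv2
from rig import *
def cam(n):
    c=read_camera(n)
    if "rotation" in c: c["R"]=cv2.Rodrigues(np.array(c["rotation"],float))[0]
    return c
def at(c,px,z):
    d=c["R"]@np.linalg.inv(c["mtx"])@np.array([px[0],px[1],1.]);e=np.array(c["eye"]);return e+d*(z-e[2])/d[2]
def proj(c,P):
    p=c["mtx"]@(c["R"].T@(np.array(P)-c["eye"]));return p[:2]/p[2]
E
python3 - <<'E'
from h import *
for n in("top","scene"):
    c=cam(n);cv2.imwrite(f"pics/{n}0.png",c["image"])
    for o,z in(("carriage_pointer",.046),("blower",.046),("rear_nose",.036),("front_nose",.036),("side_end",.041),("track",0.02),("carriage",.064)):
        for r in find_in(o,n)[:2]: print(n,o,r["pixel"],round(r["conf"],2),at(c,r["pixel"],z).round(4))
print(state()["time"])
E
```

```text
top carriage_pointer [390.3, 218.3] 0.6 [ 0.5092 -0.1463  0.046 ]
top blower [286.8, 116.0] 0.57 [0.7889 0.1299 0.046 ]
top rear_nose [441.7, 215.7] 0.62 [ 0.5176 -0.2842  0.036 ]
top rear_nose [301.2, 209.0] 0.29 [0.5348 0.0888 0.036 ]
top front_nose [346.1, 207.3] 0.86 [ 0.5396 -0.0307  0.036 ]
top side_end [366.7, 143.8] 0.4 [ 0.7125 -0.0871  0.041 ]
top track [302.6, 207.2] 0.89 [0.5419 0.086  0.02  ]
top carriage [393.0, 217.7] 0.81 [ 0.5088 -0.1507  0.064 ]
scene carriage_pointer [227.4, 229.6] 0.94 [ 0.5337 -0.1682  0.046 ]
scene carriage_pointer [288.7, 284.7] 0.64 [ 0.7196 -0.077   0.046 ]
scene blower [390.7, 290.3] 0.82 [0.8007 0.1194 0.046 ]
scene blower [164.8, 189.2] 0.58 [ 0.3535 -0.292   0.046 ]
scene rear_nose [180.5, 237.9] 0.71 [ 0.5151 -0.2751  0.036 ]
scene front_nose [282.0, 217.8] 0.62 [ 0.5313 -0.0354  0.036 ]
scene side_end [227.2, 226.8] 0.77 [ 0.521  -0.1668  0.041 ]
scene track [321.3, 226.7] 0.83 [0.576  0.0507 0.02  ]
1.8
```

View pics/top0.png

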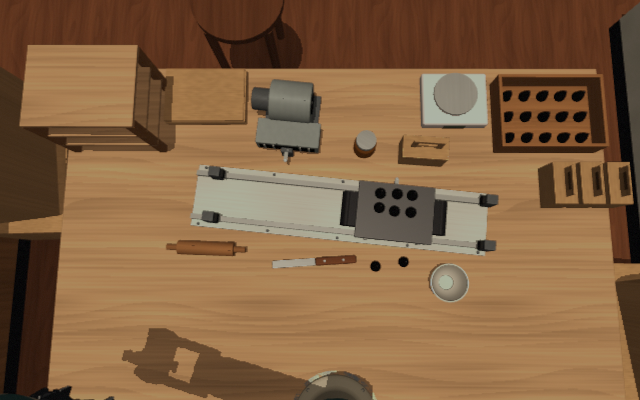

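View pics/scene0.png

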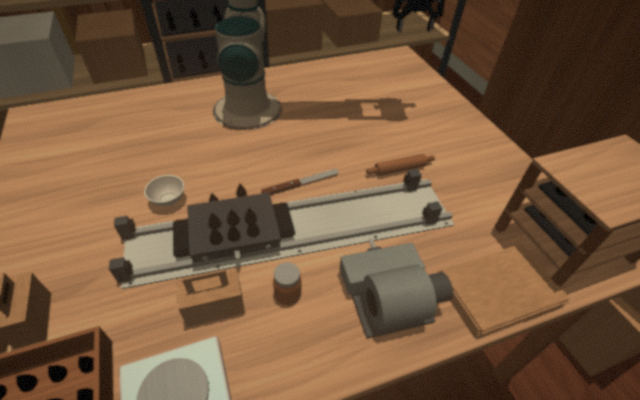

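Run:
```python
import cv2,numpy as np
i=cv2.imread("pics/top0.png")
a=cv2.resize(i[145:265,185:345],None,fx=5,fy=5,interpolation=cv2.INTER_CUBIC)[:,:800]
b=cv2.resize(i[145:265,340:500],None,fx=5,fy=5,interpolation=cv2.INTER_CUBIC)[:,:800]
for k,c in(("a",a),("b",b)): cv2.imwrite(f"pics/t{k}.png",np.clip(c*1.5,0,255).astype('uint8'))
```

```text
(no output)
```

View pics/ta.png

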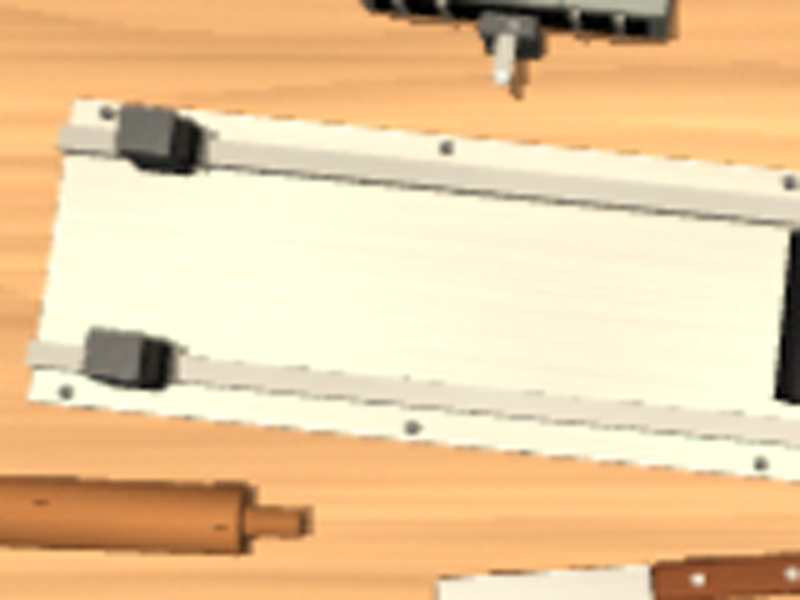

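View pics/tb.png

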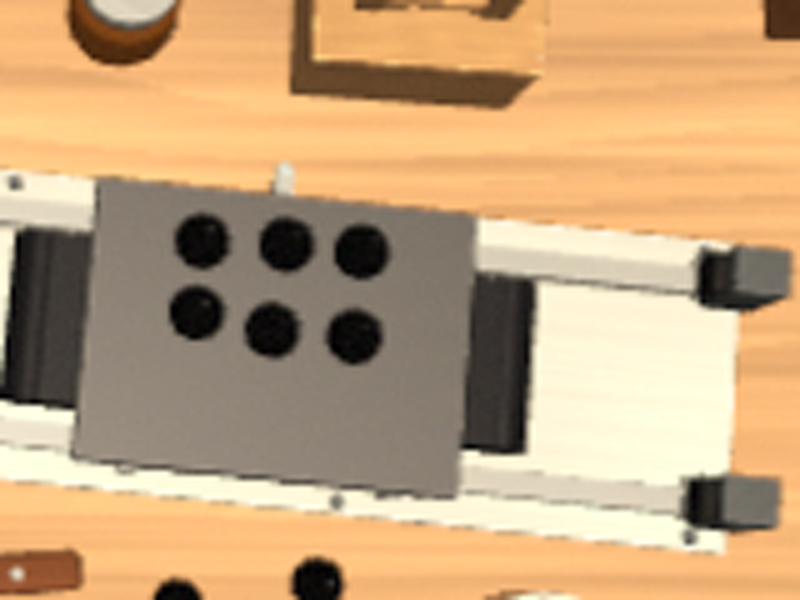

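Run:
```python
from h import *
c=cam("top")
A=lambda u,v,z,ox:at(c,((u+.5)/5-.5+ox,(v+.5)/5-.5+145),z)[:2]
C=[A(73,100,.006,185),A(28,402,.006,185),A(725,553,.006,340),A(739,246,.006,340)]
print("plate",np.round(C,4))
B=[A(97,180,.064,340),A(475,213,.064,340),A(457,497,.064,340),A(75,459,.064,340)]
print("board",np.round(B,4))
u=(C[0]+C[1]-C[2]-C[3]);u/=np.linalg.norm(u);ub=B[0]+B[3]-B[1]-B[2];ub/=np.linalg.norm(ub)
u2=C[1]-C[2];u2/=np.linalg.norm(u2)
print(u,ub,u2,"deg",[np.degrees(np.arctan2(-w[0],w[1])) for w in(u,ub,u2)])
O=np.mean(C,0);n=np.array([u[1],-u[0]])
print("O",O,"len",np.linalg.norm(C[1]-C[2]),np.linalg.norm(C[0]-C[1]))
f=lambda p:(round(float((p-O)@n),4),round(float((p-O)@u),4))
print("blower",A(502,84,.046,185),f(A(502,84,.046,185)))
print("cptr",f(A(285,165,.046,340)),"board c",f(np.mean(B,0)))
for nm,p,ox in(("postface far",(197,145),185),("pf",(170,352),185)): pass
print("far post top-inner edges",[f(A(*p,.064,185)) for p in((185,122),(180,167),(145,336),(137,384))])
print("near",[f(A(*p,.064,340)) for p in((738,248),(728,295),(722,478),(715,523))])
print("front edge",[f(A(*p,.036,340)) for p in((18,228),(3,398))],"rear",[f(A(*p,.036,340)) for p in((535,280),(524,453))])
print(state()["time"])
```

```text
plate [[ 0.6625  0.3746]
 [ 0.4944  0.392 ]
 [ 0.4146 -0.4033]
 [ 0.5817 -0.4192]]
board [[ 0.6065 -0.0636]
 [ 0.5892 -0.261 ]
 [ 0.4411 -0.2468]
 [ 0.4602 -0.0509]]
[0.10056354 0.99493064] [0.09208116 0.9957515 ] [0.09986182 0.99500131] deg [np.float64(-5.771622633769849), np.float64(-5.283346264678893), np.float64(-5.731213668250444)]
O [ 0.53828978 -0.01398423] len 0.7992793876072747 0.16904110181054588
blower [0.66219221 0.13295526] (0.1085, 0.1587)
cptr (0.0949, -0.1424) board c (0.0003, -0.1423)
far post top-inner edges [(0.0669, 0.3205), (0.0427, 0.3199), (-0.048, 0.3258), (-0.0732, 0.3265)]
near [(0.071, -0.3782), (0.0457, -0.3743), (-0.0496, -0.3761), (-0.073, -0.3737)]
front edge [(0.0482, -0.0044), (-0.0436, -0.0053)] rear [(0.0483, -0.2813), (-0.0444, -0.2814)]
1.85
```

Call:
step_arm --plan '[{"x": 0.0355, "y": -0.0453, "az": 0.0154, "gripper": 1}, {"x": 0.0355, "y": -0.0453, "az": 0.0154, "gripper": 1}, {"x": 0.0355, "y": -0.0453, "az": 0.0154, "gripper": 1}, {"x": 0.0355, "y": -0.0453, "az": 0.0154, "gripper": 1}, {"x": 0.0355, "y": -0.0453, "az": 0.0154, "gripper": 1}, {"x": 0.0355, "y": -0.0453, "az": 0.0154, "gripper": 1}, {"x": 0.0355, "y": -0.0453, "az": 0.0154, "gripper": 1}, {"x": 0.0355, "y": -0.0453, "az": 0.0154, "gripper": 1}]'

```text
validation failed for argument at $.pl...
```

Call:
step_arm --plan '[{"x": 0.0125, "y": -0.0575, "gripper": 1}, {"x": 0.0125, "y": -0.0575, "gripper": 1}, {"x": 0.0125, "y": -0.0575, "gripper": 1}, {"x": 0.0125, "y": -0.0575, "gripper": 1}, {"x": 0.0125, "y": -0.0575, "gripper": 1}, {"x": 0.0125, "y": -0.0575, "gripper": 1}, {"x": 0.0125, "y": -0.0575, "gripper": 1}, {"x": 0.0125, "y": -0.0575, "gripper": 1}]'

```text
validation failed for argument at $.pl...
```

Call:
step_arm --plan '[{"x": 0.0355, "y": -0.0453, "z": 0, "ax": 0, "ay": 0, "az": 0.0154, "gripper": 1}, {"x": 0.0355, "y": -0.0453, "z": 0, "ax": 0, "ay": 0, "az": 0.0154, "gripper": 1}, {"x": 0.0355, "y": -0.0453, "z": 0, "ax": 0, "ay": 0, "az": 0.0154, "gripper": 1}, {"x": 0.0355, "y": -0.0453, "z": 0, "ax": 0, "ay": 0, "az": 0.0154, "gripper": 1}, {"x": 0.0355, "y": -0.0453, "z": 0, "ax": 0, "ay": 0, "az": 0.0154, "gripper": 1}, {"x": 0.0355, "y": -0.0453, "z": 0, "ax": 0, "ay": 0, "az": 0.0154, "gripper": 1}, {"x": 0.0355, "y": -0.0453, "z": 0, "ax": 0, "ay": 0, "az": 0.0154, "gripper": 1}, {"x": 0.0355, "y": -0.0453, "z": 0, "ax": 0, "ay": 0, "az": 0.0154, "gripper": 1}]'

```text
time: 2.85
position: [0.4014, 0.1478, 0.2566]
ee_rot: [0.157, 3.137, 0.001]
wrist_force: [-0.2, 0.5, -0.7]
opening: -0.0001
grasp_force: 0.0
```

Call:
step_arm --plan '[{"x": 0.0131, "y": -0.059, "z": 0, "ax": 0, "ay": 0, "az": 0, "gripper": 1}, {"x": 0.0131, "y": -0.059, "z": 0, "ax": 0, "ay": 0, "az": 0, "gripper": 1}, {"x": 0.0131, "y": -0.059, "z": 0, "ax": 0, "ay": 0, "az": 0, "gripper": 1}, {"x": 0.0131, "y": -0.059, "z": 0, "ax": 0, "ay": 0, "az": 0, "gripper": 1}, {"x": 0.0131, "y": -0.059, "z": 0, "ax": 0, "ay": 0, "az": 0, "gripper": 1}, {"x": 0.0131, "y": -0.059, "z": 0, "ax": 0, "ay": 0, "az": 0, "gripper": 1}, {"x": 0.0131, "y": -0.059, "z": 0, "ax": 0, "ay": 0, "az": 0, "gripper": 1}, {"x": 0.0131, "y": -0.059, "z": 0, "ax": 0, "ay": 0, "az": 0, "gripper": 1}]'

```text
time: 3.85
position: [0.5055, -0.3245, 0.2564]
ee_rot: [0.158, 3.137, -0.0]
wrist_force: [1.5, 0.5, 1.2]
opening: -0.0002
grasp_force: 0.0
```

Call:
step_arm --plan '[{"x": 0.001, "y": -0.005, "z": -0.04, "ax": 0, "ay": 0, "az": 0, "gripper": 1}, {"x": 0, "y": 0, "z": -0.055, "ax": 0, "ay": 0, "az": 0, "gripper": 1}, {"x": 0, "y": 0, "z": -0.055, "ax": 0, "ay": 0, "az": 0, "gripper": 1}, {"x": 0, "y": 0, "z": -0.04, "ax": 0, "ay": 0, "az": 0, "gripper": 1}, {"x": 0, "y": 0, "z": -0.02, "ax": 0, "ay": 0, "az": 0, "gripper": 1}, {"x": 0, "y": 0, "z": 0, "ax": 0, "ay": 0, "az": 0, "gripper": 1}, {"x": 0, "y": 0, "z": 0, "ax": 0, "ay": 0, "az": 0, "gripper": 1}, {"x": 0, "y": 0, "z": 0, "ax": 0, "ay": 0, "az": 0, "gripper": 1}]'

```text
time: 4.85
position: [0.5072, -0.3281, 0.0485]
ee_rot: [0.158, 3.135, -0.003]
wrist_force: [0.0, -0.4, -0.3]
opening: -0.0001
grasp_force: 0.0
```

Run:
```python
from h import *
s=state();w=cam("wrist");cv2.imwrite("pics/w1.png",w["image"]);c=cam("scene");cv2.imwrite("pics/s1.png",c["image"])
print(s["time"],s["position"],s["wrist_force"])
a=w["image"];b=cv2.resize(c["image"][170:320,80:280],None,fx=2.67,fy=2.67)
b=b[:400]
cv2.imwrite("pics/c1.png",cv2.resize(np.hstack([a,b[:, :534]]),None,fx=.68,fy=.68))
```

```text
4.85 [ 0.50722029 -0.32814019  0.04850254] [ 0.01845655 -0.36167311 -0.29491375]
```

View pics/c1.png

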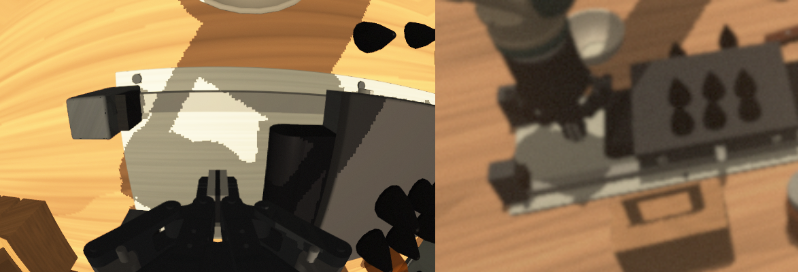

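Call:
step_arm --plan '[{"x": 0.00044, "y": 0.0044, "z": -0.003, "ax": 0, "ay": 0, "az": 0, "gripper": 1}, {"x": 0.00044, "y": 0.0044, "z": 0, "ax": 0, "ay": 0, "az": 0, "gripper": 1}, {"x": 0.00044, "y": 0.0044, "z": 0, "ax": 0, "ay": 0, "az": 0, "gripper": 1}, {"x": 0.00044, "y": 0.0044, "z": 0, "ax": 0, "ay": 0, "az": 0, "gripper": 1}, {"x": 0.00044, "y": 0.0044, "z": 0, "ax": 0, "ay": 0, "az": 0, "gripper": 1}, {"x": 0.00044, "y": 0.0044, "z": 0, "ax": 0, "ay": 0, "az": 0, "gripper": 1}, {"x": 0.00044, "y": 0.0044, "z": 0, "ax": 0, "ay": 0, "az": 0, "gripper": 1}, {"x": 0.00044, "y": 0.0044, "z": 0, "ax": 0, "ay": 0, "az": 0, "gripper": 1}]'

```text
time: 5.95
position: [0.5099, -0.292, 0.0434]
ee_rot: [0.158, 3.137, -0.0]
wrist_force: [-0.2, -0.9, -0.5]
opening: -0.0003
grasp_force: 0.2
```

Call:
step_arm --plan '[{"x": 0.00044, "y": 0.0044, "z": 0, "ax": 0, "ay": 0, "az": 0, "gripper": 1}, {"x": 0.00044, "y": 0.0044, "z": 0, "ax": 0, "ay": 0, "az": 0, "gripper": 1}, {"x": 0.00044, "y": 0.0044, "z": 0, "ax": 0, "ay": 0, "az": 0, "gripper": 1}, {"x": 0.00044, "y": 0.0044, "z": 0, "ax": 0, "ay": 0, "az": 0, "gripper": 1}, {"x": 0.00044, "y": 0.0044, "z": 0, "ax": 0, "ay": 0, "az": 0, "gripper": 1}, {"x": 0.0, "y": 0.0, "z": 0.02, "ax": 0, "ay": 0, "az": 0, "gripper": 1}, {"x": 0, "y": 0, "z": 0.055, "ax": 0, "ay": 0, "az": 0, "gripper": 1}, {"x": 0, "y": 0, "z": 0.058, "ax": 0, "ay": 0, "az": 0, "gripper": 1}]'

```text
time: 6.95
position: [0.5118, -0.2702, 0.1791]
ee_rot: [0.158, 3.137, -0.0]
wrist_force: [0.1, 0.3, 0.7]
opening: -0.0001
grasp_force: 0.0
```

```bash
cat >> h.py <<'E'
O=np.array([.53829,-.01398]);u=np.array([.10056,.99493]);n=np.array([u[1],-u[0]])
S0=-.1424
def P(s,x,z): return np.r_[O+u*s+n*x,z]
T0=cv2.cvtColor(cv2.imread("pics/top0.png"),6)
def carr(c):
    "carriage s from the top picture: board corner patches rectified, matched against the start picture"
    Q=lambda s:np.float32([proj(c,P(s+a,b,.064)) for a,b in((-.2,-.1),(-.2,.1),(.2,.1),(.2,-.1))])
    D=np.float32([[0,0],[0,200],[400,200],[400,0]])
    base=cv2.warpPerspective(T0,cv2.getPerspectiveTransform(Q(S0),D),(400,200))[35:165,85:315]
    img=cv2.cvtColor(c["image"],6)
    big=np.float32([[0,0],[0,200],[900,200],[900,0]])
    q=np.float32([proj(c,P(a,b,.064)) for a,b in((-.45,-.1),(-.45,.1),(.45,.1),(.45,-.1))])
    w=cv2.warpPerspective(img,cv2.getPerspectiveTransform(q,big),(900,200))
    m=cv2.matchTemplate(w[29:171],base,cv2.TM_CCOEFF_NORMED);r=m.max(0);k=int(r.argmax());k=min(max(k,1),len(r)-2)
    d=(r[k-1]-r[k+1])/(2*(r[k-1]-2*r[k]+r[k+1]))
    return (k+d+115-450)/1000, r[k]
E
python3 - <<'E'
from h import *
s=state();c=cam("top");t=s["time"];cv2.imwrite("pics/t2.png",c["image"]);print(t,s["position"],carr(c))
s2=state();c2=cam("top");print(s2["time"],carr(c2))
class D(dict):pass
c0=dict(c);c0["image"]=cv2.imread("pics/top0.png");print("check",carr(c0))
E
```

```text
6.95 [ 0.51175637 -0.27024266  0.17907539] (np.float32(-0.06781463), np.float32(0.9885975))
7.0 (np.float32(-0.06460257), np.float32(0.9911739))
check (np.float32(-0.14239362), np.float32(0.9985914))
```

Call:
step_arm --plan '[{"x": 0.006, "y": 0.0597, "z": 0, "ax": 0, "ay": 0, "az": 0, "gripper": 1}, {"x": 0.006, "y": 0.0597, "z": 0, "ax": 0, "ay": 0, "az": 0, "gripper": 1}, {"x": 0.006, "y": 0.0597, "z": 0, "ax": 0, "ay": 0, "az": 0, "gripper": 1}, {"x": 0.006, "y": 0.0597, "z": 0, "ax": 0, "ay": 0, "az": 0, "gripper": 1}, {"x": 0.006, "y": 0.0597, "z": 0, "ax": 0, "ay": 0, "az": 0, "gripper": 1}, {"x": 0.006, "y": 0.0597, "z": 0, "ax": 0, "ay": 0, "az": 0, "gripper": 1}, {"x": 0.006, "y": 0.0597, "z": 0, "ax": 0, "ay": 0, "az": 0, "gripper": 1}, {"x": 0.006, "y": 0.0597, "z": 0, "ax": 0, "ay": 0, "az": 0, "gripper": 1}]'

```text
time: 8.05
position: [0.5601, 0.2092, 0.1777]
ee_rot: [0.158, 3.136, 0.001]
wrist_force: [0.6, -1.0, -0.7]
opening: -0.0001
grasp_force: 0.0
```

Call:
step_arm --plan '[{"x": 0.006, "y": 0.0597, "z": 0, "ax": 0, "ay": 0, "az": 0, "gripper": 1}, {"x": 0.0005, "y": 0.004, "z": -0.03, "ax": 0, "ay": 0, "az": 0, "gripper": 1}, {"x": 0, "y": 0, "z": -0.045, "ax": 0, "ay": 0, "az": 0, "gripper": 1}, {"x": 0, "y": 0, "z": -0.04, "ax": 0, "ay": 0, "az": 0, "gripper": 1}, {"x": 0, "y": 0, "z": -0.02, "ax": 0, "ay": 0, "az": 0, "gripper": 1}, {"x": 0, "y": 0, "z": 0, "ax": 0, "ay": 0, "az": 0, "gripper": 1}, {"x": 0, "y": 0, "z": 0, "ax": 0, "ay": 0, "az": 0, "gripper": 1}, {"x": 0, "y": 0, "z": 0, "ax": 0, "ay": 0, "az": 0, "gripper": 1}]'

```text
time: 9.05
position: [0.5676, 0.2714, 0.0435]
ee_rot: [0.158, 3.134, 0.002]
wrist_force: [-0.5, 0.5, -0.4]
opening: 0.0001
grasp_force: 0.0
```

Run:
```python
from h import *
s=state();c=cam("top");cv2.imwrite("pics/t3.png",c["image"]);p=s["position"];print(s["time"],p,(p[:2]-O)@u,(p[:2]-O)@n,carr(c))
s=state();c=cam("top");print(s["time"],carr(c),state()["time"])
```

```text
9.05 [0.56758106 0.27139588 0.04352469] 0.2868745300332439 0.00044515723124914294 (np.float32(0.057018127), np.float32(0.9608499))
9.1 (np.float32(0.059699647), np.float32(0.9549387)) 9.15
```

View pics/t3.png

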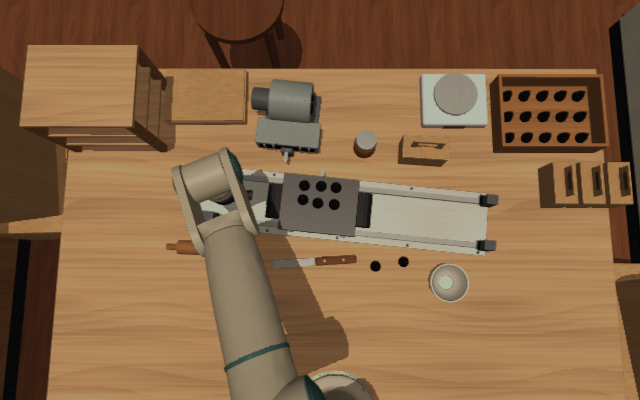

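Call:
step_arm --plan '[{"x": 0, "y": 0, "z": 0, "ax": 0, "ay": 0, "az": 0, "gripper": 1}, {"x": 0, "y": 0, "z": 0, "ax": 0, "ay": 0, "az": 0, "gripper": 1}, {"x": 0, "y": 0, "z": 0, "ax": 0, "ay": 0, "az": 0, "gripper": 1}, {"x": 0, "y": 0, "z": 0, "ax": 0, "ay": 0, "az": 0, "gripper": 1}, {"x": 0, "y": 0, "z": 0, "ax": 0, "ay": 0, "az": 0, "gripper": 1}, {"x": 0, "y": 0, "z": 0, "ax": 0, "ay": 0, "az": 0, "gripper": 1}, {"x": 0, "y": 0, "z": 0, "ax": 0, "ay": 0, "az": 0, "gripper": 1}, {"x": 0, "y": 0, "z": 0, "ax": 0, "ay": 0, "az": 0, "gripper": 1}]'

```text
time: 10.15
position: [0.5665, 0.271, 0.0413]
ee_rot: [0.158, 3.138, 0.0]
wrist_force: [-1.2, -0.2, 0.5]
opening: -0.0003
grasp_force: 0.0
```

Run:
```python
from h import *
s=state();c=cam("top");p=s["position"];print(s["time"],p,(p[:2]-O)@u,carr(c),state()["time"])
# blower pointer vs. carriage pointer: same template-free check by net
for r in find_in("blower","top")[:1]:print(r)
```

```text
10.15 [0.5665147  0.27102926 0.04131588] 0.2864025391968197 (np.float32(0.11569348), np.float32(0.7763648)) 10.2
{'pixel': [286.1, 118.0], 'conf': 0.61}
```

Call:
step_arm --plan '[{"x": 0.0003, "y": 0.0032, "z": 0, "ax": 0, "ay": 0, "az": 0, "gripper": 1}, {"x": 0.0003, "y": 0.0032, "z": 0, "ax": 0, "ay": 0, "az": 0, "gripper": 1}, {"x": 0.0003, "y": 0.0032, "z": 0, "ax": 0, "ay": 0, "az": 0, "gripper": 1}, {"x": 0.0003, "y": 0.0032, "z": 0, "ax": 0, "ay": 0, "az": 0, "gripper": 1}, {"x": 0.0003, "y": 0.0032, "z": 0, "ax": 0, "ay": 0, "az": 0, "gripper": 1}, {"x": 0.0003, "y": 0.0032, "z": 0, "ax": 0, "ay": 0, "az": 0, "gripper": 1}, {"x": 0.0003, "y": 0.0032, "z": 0, "ax": 0, "ay": 0, "az": 0, "gripper": 1}, {"x": 0.0003, "y": 0.0032, "z": 0, "ax": 0, "ay": 0, "az": 0, "gripper": 1}]'

```text
time: 11.25
position: [0.5689, 0.2969, 0.0413]
ee_rot: [0.158, 3.138, 0.0]
wrist_force: [-0.6, 0.3, 0.9]
opening: 0.0002
grasp_force: 0.1
```

Call:
step_arm --plan '[{"x": 0.0003, "y": 0.0032, "z": 0, "ax": 0, "ay": 0, "az": 0, "gripper": 1}, {"x": 0.0003, "y": 0.0032, "z": 0, "ax": 0, "ay": 0, "az": 0, "gripper": 1}, {"x": 0.0003, "y": 0.0032, "z": 0, "ax": 0, "ay": 0, "az": 0, "gripper": 1}, {"x": 0.0003, "y": 0.0032, "z": 0, "ax": 0, "ay": 0, "az": 0, "gripper": 1}, {"x": 0.0003, "y": 0.0032, "z": 0, "ax": 0, "ay": 0, "az": 0, "gripper": 1}, {"x": 0, "y": 0, "z": 0, "ax": 0, "ay": 0, "az": 0, "gripper": 1}, {"x": 0, "y": 0, "z": 0, "ax": 0, "ay": 0, "az": 0, "gripper": 1}, {"x": 0, "y": 0, "z": 0, "ax": 0, "ay": 0, "az": 0, "gripper": 1}]'

```text
time: 12.25
position: [0.5704, 0.3125, 0.0413]
ee_rot: [-0.158, -3.138, -0.0]
wrist_force: [0.3, -0.1, -0.5]
opening: 0.0001
grasp_force: 0.0
```

Run:
```python
from h import *
for i in range(4):
    s=state();c=cam("top");p=s["position"];print(s["time"],p,(p[:2]-O)@u,carr(c))
cv2.imwrite("pics/t4.png",c["image"])
b=cam("scene");cv2.imwrite("pics/s4.png",b["image"])
x=cv2.resize(c["image"][140:270,190:360],(680,520));cv2.imwrite("pics/t4c.png",np.clip(x*1.5,0,255).astype('uint8'))
```

```text
12.25 [0.57043127 0.31252067 0.04132203] 0.3280774416148142 (np.float32(0.16382825), np.float32(0.7583973))
12.3 [0.57042401 0.31253192 0.0413312 ] 0.32808790161294266 (np.float32(0.16394971), np.float32(0.7578061))
12.35 [0.57045026 0.31253579 0.04135645] 0.3280943881950233 (np.float32(0.16411634), np.float32(0.75718015))
12.4 [0.57045152 0.31255504 0.04136924] 0.3281136712169498 (np.float32(0.16421588), np.float32(0.75750214))
```

View pics/t4c.png

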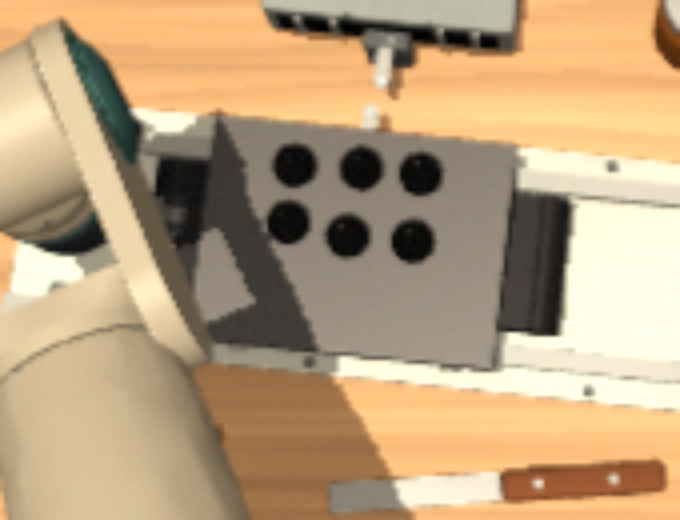

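Call:
step_arm --plan '[{"x": 0, "y": 0, "z": 0, "ax": 0, "ay": 0, "az": 0, "gripper": 1}, {"x": 0, "y": 0, "z": 0, "ax": 0, "ay": 0, "az": 0, "gripper": 1}, {"x": 0, "y": 0, "z": 0, "ax": 0, "ay": 0, "az": 0, "gripper": 1}, {"x": 0, "y": 0, "z": 0, "ax": 0, "ay": 0, "az": 0, "gripper": 1}, {"x": 0, "y": 0, "z": 0, "ax": 0, "ay": 0, "az": 0, "gripper": 1}, {"x": 0, "y": 0, "z": 0, "ax": 0, "ay": 0, "az": 0, "gripper": 1}, {"x": 0, "y": 0, "z": 0, "ax": 0, "ay": 0, "az": 0, "gripper": 1}, {"x": 0, "y": 0, "z": 0, "ax": 0, "ay": 0, "az": 0, "gripper": 1}]'

```text
time: 13.5
position: [0.5704, 0.3126, 0.0414]
ee_rot: [0.158, 3.138, 0.0]
wrist_force: [0.1, -0.7, 0.6]
opening: -0.0001
grasp_force: 0.0
```

```bash
cat >> h.py <<'E'
# relative measure: rectify at pointer height; correlate clean board part (rear half with cones) only
def carr2(c):
    Q=lambda s:np.float32([proj(c,P(s+a,b,.064)) for a,b in((-.2,-.1),(-.2,.1),(.2,.1),(.2,-.1))])
    D=np.float32([[0,0],[0,200],[400,200],[400,0]])
    base=cv2.warpPerspective(T0,cv2.getPerspectiveTransform(Q(S0),D),(400,200))[95:185,85:255]
    q=np.float32([proj(c,P(a,b,.064)) for a,b in((-.45,-.1),(-.45,.1),(.45,.1),(.45,-.1))])
    w=cv2.warpPerspective(cv2.cvtColor(c["image"],6),cv2.getPerspectiveTransform(q,np.float32([[0,0],[0,200],[900,200],[900,0]])),(900,200))
    r=cv2.matchTemplate(w[89:191],base,cv2.TM_CCOEFF_NORMED).max(0);k=int(r.argmax())
    d=(r[k-1]-r[k+1])/(2*(r[k-1]-2*r[k]+r[k+1]))
    return (k+d+115-450)/1000, r[k]
E
python3 - <<'E'
from h import *
for i in range(2):
    s=state();c=cam("top");print(s["time"],carr(c),carr2(c))
c["image"]=cv2.imread("pics/t4.png");print("12.4",carr2(c))
c["image"]=cv2.imread("pics/t3.png");print("9.05",carr2(c))
def tips(s): # pixel columns where tips at equal s would sit
    return proj(c,P(s,.097,.046)),proj(c,P(s,.105,.046))
print(tips(.1587),tips(.164))
E
```

```text
13.5 (np.float32(0.16650367), np.float32(0.75274473)) (np.float32(0.16684693), np.float32(0.97601753))
13.55 (np.float32(0.16659735), np.float32(0.7526452)) (np.float32(0.16694476), np.float32(0.9757256))
12.4 (np.float32(0.16451721), np.float32(0.9765206))
9.05 (np.float32(0.057232514), np.float32(0.9907485))
(array([284.48727333, 165.56632742]), array([284.83132222, 162.66512689])) (array([282.5225439 , 165.36930716]), array([282.86843274, 162.46854246]))
```

Call:
step_arm --plan '[{"x": -0.0003, "y": -0.003, "z": 0, "ax": 0, "ay": 0, "az": 0, "gripper": 1}, {"x": 0, "y": 0, "z": 0, "ax": 0, "ay": 0, "az": 0, "gripper": 1}, {"x": 0, "y": -0.00024, "z": 0, "ax": 0, "ay": 0, "az": 0, "gripper": 1}, {"x": 0, "y": -0.00024, "z": 0, "ax": 0, "ay": 0, "az": 0, "gripper": 1}, {"x": 0, "y": -0.00024, "z": 0, "ax": 0, "ay": 0, "az": 0, "gripper": 1}, {"x": 0, "y": -0.00024, "z": 0, "ax": 0, "ay": 0, "az": 0, "gripper": 1}, {"x": 0, "y": -0.00024, "z": 0, "ax": 0, "ay": 0, "az": 0, "gripper": 1}, {"x": 0, "y": -0.00024, "z": 0, "ax": 0, "ay": 0, "az": 0, "gripper": 1}]'

```text
time: 14.6
position: [0.5701, 0.3082, 0.0413]
ee_rot: [-0.158, -3.138, -0.0]
wrist_force: [0.7, -0.7, 0.2]
opening: 0.0004
grasp_force: 0.0
```

Call:
step_arm --plan '[{"x": 0, "y": -0.00024, "z": 0, "ax": 0, "ay": 0, "az": 0, "gripper": 1}, {"x": 0, "y": -0.00024, "z": 0, "ax": 0, "ay": 0, "az": 0, "gripper": 1}, {"x": 0, "y": -0.00024, "z": 0, "ax": 0, "ay": 0, "az": 0, "gripper": 1}, {"x": 0, "y": -0.00024, "z": 0, "ax": 0, "ay": 0, "az": 0, "gripper": 1}, {"x": 0, "y": -0.00024, "z": 0, "ax": 0, "ay": 0, "az": 0, "gripper": 1}, {"x": 0, "y": -0.00024, "z": 0, "ax": 0, "ay": 0, "az": 0, "gripper": 1}, {"x": 0, "y": -0.00024, "z": 0, "ax": 0, "ay": 0, "az": 0, "gripper": 1}, {"x": 0, "y": -0.00024, "z": 0, "ax": 0, "ay": 0, "az": 0, "gripper": 1}]'

```text
time: 15.6
position: [0.5701, 0.3062, 0.0413]
ee_rot: [0.158, 3.138, 0.0]
wrist_force: [0.3, 0.2, 0.5]
opening: -0.0
grasp_force: 0.0
```

Run:
```python
from h import *
for i in range(2):
    s=state();c=cam("top");p=s["position"];print(s["time"],(p[:2]-O)@u,s["wrist_force"],carr2(c))
```

```text
15.6 0.3218045394325171 [0.34737654 0.15465682 0.48939971] (np.float32(0.16777764), np.float32(0.9765364))
15.65 0.3217891322022393 [0.26087151 0.37733255 0.1162385 ] (np.float32(0.16777991), np.float32(0.9764293))
```

Call:
step_arm --plan '[{"x": 0, "y": -0.00024, "z": 0, "ax": 0, "ay": 0, "az": 0, "gripper": 1}, {"x": 0, "y": -0.00024, "z": 0, "ax": 0, "ay": 0, "az": 0, "gripper": 1}, {"x": 0, "y": -0.00024, "z": 0, "ax": 0, "ay": 0, "az": 0, "gripper": 1}, {"x": 0, "y": -0.00024, "z": 0, "ax": 0, "ay": 0, "az": 0, "gripper": 1}, {"x": 0, "y": -0.00024, "z": 0, "ax": 0, "ay": 0, "az": 0, "gripper": 1}, {"x": 0, "y": -0.00024, "z": 0, "ax": 0, "ay": 0, "az": 0, "gripper": 1}, {"x": 0, "y": -0.00024, "z": 0, "ax": 0, "ay": 0, "az": 0, "gripper": 1}, {"x": 0, "y": -0.00024, "z": 0, "ax": 0, "ay": 0, "az": 0, "gripper": 1}]'

```text
time: 16.7
position: [0.5701, 0.3043, 0.0413]
ee_rot: [-0.158, -3.138, -0.0]
wrist_force: [0.6, -0.3, -1.0]
opening: 0.0002
grasp_force: 0.0
```

Run:
```python
from h import *
for i in range(4):
    s=state();c=cam("top");p=s["position"];print(s["time"],(p[:2]-O)@u,s["wrist_force"],carr2(c))
```

```text
16.7 0.31989356298364624 [ 0.58894571 -0.27600877 -0.9977363 ] (np.float32(0.16533215), np.float32(0.97780675))
16.75 0.3198595837820005 [0.07266252 0.014893   0.08447088] (np.float32(0.16519459), np.float32(0.9781022))
16.8 0.31989213079099166 [0.46343517 0.40632346 0.38548168] (np.float32(0.16504431), np.float32(0.9769503))
16.85 0.31988838040879825 [ 0.46138712 -0.63233893 -0.58143201] (np.float32(0.16489075), np.float32(0.9770052))
```

Call:
step_arm --plan '[{"x": 0, "y": 0, "z": 0, "ax": 0, "ay": 0, "az": 0, "gripper": 1}, {"x": 0, "y": 0, "z": 0, "ax": 0, "ay": 0, "az": 0, "gripper": 1}, {"x": 0, "y": 0, "z": 0, "ax": 0, "ay": 0, "az": 0, "gripper": 1}, {"x": 0, "y": 0, "z": 0, "ax": 0, "ay": 0, "az": 0, "gripper": 1}, {"x": 0, "y": 0, "z": 0, "ax": 0, "ay": 0, "az": 0, "gripper": 1}, {"x": 0, "y": 0, "z": 0, "ax": 0, "ay": 0, "az": 0, "gripper": 1}, {"x": 0, "y": 0, "z": 0, "ax": 0, "ay": 0, "az": 0, "gripper": 1}, {"x": 0, "y": 0, "z": 0, "ax": 0, "ay": 0, "az": 0, "gripper": 1}]'

```text
time: 17.9
position: [0.5701, 0.3043, 0.0413]
ee_rot: [0.158, 3.138, 0.0]
wrist_force: [0.2, 0.2, 0.2]
opening: -0.0001
grasp_force: 0.0
```

Call:
step_arm --plan '[{"x": 0, "y": 0, "z": 0, "ax": 0, "ay": 0, "az": 0, "gripper": 1}, {"x": 0, "y": 0, "z": 0, "ax": 0, "ay": 0, "az": 0, "gripper": 1}, {"x": 0, "y": 0, "z": 0, "ax": 0, "ay": 0, "az": 0, "gripper": 1}, {"x": 0, "y": 0, "z": 0, "ax": 0, "ay": 0, "az": 0, "gripper": 1}, {"x": 0, "y": 0, "z": 0, "ax": 0, "ay": 0, "az": 0, "gripper": 1}, {"x": 0, "y": 0, "z": 0, "ax": 0, "ay": 0, "az": 0, "gripper": 1}, {"x": 0, "y": 0, "z": 0, "ax": 0, "ay": 0, "az": 0, "gripper": 1}, {"x": 0, "y": 0, "z": 0, "ax": 0, "ay": 0, "az": 0, "gripper": 1}]'

```text
time: 18.9
position: [0.5701, 0.3043, 0.0413]
ee_rot: [-0.158, -3.138, -0.0]
wrist_force: [-0.3, 0.0, -0.2]
opening: -0.0001
grasp_force: 0.0
```

Run:
```python
from h import *
for i in range(2):
    s=state();c=cam("top");p=s["position"];print(s["time"],(p[:2]-O)@u,carr2(c))
cv2.imwrite("pics/t5.png",c["image"])
x=cv2.resize(c["image"][148:178,265:305],(800,600),interpolation=cv2.INTER_CUBIC);cv2.imwrite("pics/t5c.png",np.clip(x*1.3,0,255).astype('uint8'))
```

```text
18.9 0.31989920915071807 (np.float32(0.1613921), np.float32(0.975528))
18.95 0.31991438588778937 (np.float32(0.16134796), np.float32(0.9751967))
```

View pics/t5c.png

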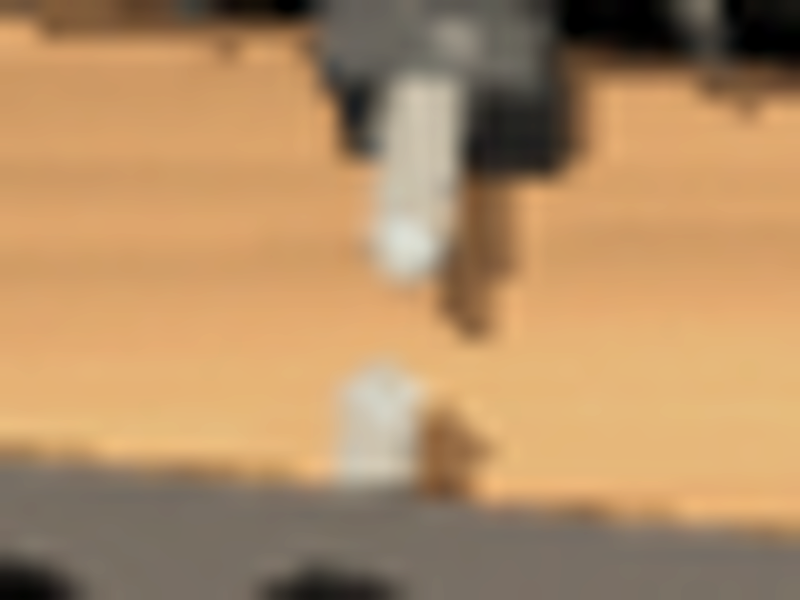

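Call:
step_arm --plan '[{"x": -0.0001, "y": -0.0012, "z": 0, "ax": 0, "ay": 0, "az": 0, "gripper": 1}, {"x": -0.0001, "y": -0.001, "z": 0, "ax": 0, "ay": 0, "az": 0, "gripper": 1}, {"x": -0.0001, "y": -0.0006, "z": 0, "ax": 0, "ay": 0, "az": 0, "gripper": 1}, {"x": 0, "y": -0.0003, "z": 0, "ax": 0, "ay": 0, "az": 0, "gripper": 1}, {"x": 0, "y": -0.00014, "z": 0, "ax": 0, "ay": 0, "az": 0, "gripper": 1}, {"x": 0, "y": -0.00014, "z": 0, "ax": 0, "ay": 0, "az": 0, "gripper": 1}, {"x": 0, "y": -0.00014, "z": 0, "ax": 0, "ay": 0, "az": 0, "gripper": 1}, {"x": 0, "y": -0.00014, "z": 0, "ax": 0, "ay": 0, "az": 0, "gripper": 1}]'

```text
time: 20.0
position: [0.5698, 0.3007, 0.0413]
ee_rot: [0.158, 3.138, 0.0]
wrist_force: [0.0, 0.5, 0.1]
opening: -0.0002
grasp_force: 0.0
```

Call:
step_arm --plan '[{"x": 0, "y": -0.00014, "z": 0, "ax": 0, "ay": 0, "az": 0, "gripper": 1}, {"x": 0, "y": -0.00014, "z": 0, "ax": 0, "ay": 0, "az": 0, "gripper": 1}, {"x": 0, "y": -0.00014, "z": 0, "ax": 0, "ay": 0, "az": 0, "gripper": 1}, {"x": 0, "y": -0.00014, "z": 0, "ax": 0, "ay": 0, "az": 0, "gripper": 1}, {"x": 0, "y": -0.00014, "z": 0, "ax": 0, "ay": 0, "az": 0, "gripper": 1}, {"x": 0, "y": -0.00014, "z": 0, "ax": 0, "ay": 0, "az": 0, "gripper": 1}, {"x": 0, "y": -0.00014, "z": 0, "ax": 0, "ay": 0, "az": 0, "gripper": 1}, {"x": 0, "y": -0.00014, "z": 0, "ax": 0, "ay": 0, "az": 0, "gripper": 1}]'

```text
time: 21.0
position: [0.5698, 0.2995, 0.0413]
ee_rot: [0.158, 3.138, 0.0]
wrist_force: [0.3, -0.5, 0.5]
opening: -0.0002
grasp_force: 0.0
```

Run:
```python
from h import *
for i in range(2):
    s=state();c=cam("top");p=s["position"];print(s["time"],(p[:2]-O)@u,carr2(c))
```

```text
21.0 0.31510975680784814 (np.float32(0.16119696), np.float32(0.97567654))
21.05 0.3151080925580638 (np.float32(0.16116339), np.float32(0.9759926))
```

Call:
step_arm --plan '[{"x": 0, "y": -0.00014, "z": 0, "ax": 0, "ay": 0, "az": 0, "gripper": 1}, {"x": 0, "y": -0.00014, "z": 0, "ax": 0, "ay": 0, "az": 0, "gripper": 1}, {"x": 0, "y": -0.00014, "z": 0, "ax": 0, "ay": 0, "az": 0, "gripper": 1}, {"x": 0, "y": -0.00014, "z": 0, "ax": 0, "ay": 0, "az": 0, "gripper": 1}, {"x": 0, "y": -0.00014, "z": 0, "ax": 0, "ay": 0, "az": 0, "gripper": 1}, {"x": 0, "y": -0.00014, "z": 0, "ax": 0, "ay": 0, "az": 0, "gripper": 1}, {"x": 0, "y": 0, "z": 0, "ax": 0, "ay": 0, "az": 0, "gripper": 1}, {"x": 0, "y": 0, "z": 0, "ax": 0, "ay": 0, "az": 0, "gripper": 1}]'

```text
time: 22.1
position: [0.5698, 0.2987, 0.0413]
ee_rot: [-0.158, -3.138, -0.0]
wrist_force: [-0.6, -0.5, 0.7]
opening: -0.0002
grasp_force: 0.0
```

Run:
```python
from h import *
for i in range(3):
    s=state();c=cam("top");p=s["position"];print(s["time"],(p[:2]-O)@u,carr2(c))
```

```text
22.1 0.31428295633748765 (np.float32(0.15980268), np.float32(0.9750904))
22.15 0.31430011150254034 (np.float32(0.15976465), np.float32(0.9744423))
22.2 0.31428709725096404 (np.float32(0.15968664), np.float32(0.97463906))
```

Call:
step_arm --plan '[{"x": 0.0005, "y": 0.005, "z": 0, "ax": 0, "ay": 0, "az": 0, "gripper": 1}, {"x": 0.001, "y": 0.01, "z": 0, "ax": 0, "ay": 0, "az": 0, "gripper": 1}, {"x": 0, "y": 0, "z": 0.02, "ax": 0, "ay": 0, "az": 0, "gripper": 1}, {"x": 0, "y": 0, "z": 0.05, "ax": 0, "ay": 0, "az": 0, "gripper": 1}, {"x": 0, "y": 0, "z": 0.05, "ax": 0, "ay": 0, "az": 0, "gripper": 1}, {"x": -0.02, "y": 0.03, "z": 0.03, "ax": 0, "ay": 0, "az": 0, "gripper": 1}, {"x": -0.04, "y": 0.04, "z": 0, "ax": 0, "ay": 0, "az": 0, "gripper": 1}, {"x": -0.04, "y": 0.04, "z": 0, "ax": 0, "ay": 0, "az": 0, "gripper": 1}]'

```text
time: 23.25
position: [0.4705, 0.4248, 0.1938]
ee_rot: [0.159, 3.135, 0.003]
wrist_force: [0.1, -0.2, 0.1]
opening: 0.0002
grasp_force: 0.0
```

Call:
step_arm --plan '[{"x": -0.04, "y": 0.03, "z": 0, "ax": 0, "ay": 0, "az": 0, "gripper": 1}, {"x": -0.03, "y": 0.02, "z": 0, "ax": 0, "ay": 0, "az": 0, "gripper": 1}, {"x": 0, "y": 0, "z": 0, "ax": 0, "ay": 0, "az": 0, "gripper": 1}, {"x": 0, "y": 0, "z": 0, "ax": 0, "ay": 0, "az": 0, "gripper": 1}, {"x": 0, "y": 0, "z": 0, "ax": 0, "ay": 0, "az": 0, "gripper": 1}, {"x": 0, "y": 0, "z": 0, "ax": 0, "ay": 0, "az": 0, "gripper": 1}, {"x": 0, "y": 0, "z": 0, "ax": 0, "ay": 0, "az": 0, "gripper": 1}, {"x": 0, "y": 0, "z": 0, "ax": 0, "ay": 0, "az": 0, "gripper": 1}]'

```text
time: 24.25
position: [0.4015, 0.4736, 0.1912]
ee_rot: [-0.159, -3.137, 0.0]
wrist_force: [-0.4, 0.2, 0.9]
opening: -0.0001
grasp_force: 0.0
```

Run:
```python
from h import *
s=state();c=cam("top");p=s["position"];print(s["time"],p,carr2(c),carr(c))
cv2.imwrite("pics/t6.png",c["image"])
x=cv2.resize(c["image"][148:178,265:305],(400,300),interpolation=cv2.INTER_CUBIC)
y=cv2.resize(c["image"][140:270,190:350],(370,300))
cv2.imwrite("pics/t6c.png",np.clip(np.hstack([x,y])*1.3,0,255).astype('uint8'))
```

```text
24.25 [0.40151109 0.47356489 0.19123016] (np.float32(0.15930097), np.float32(0.9756282)) (np.float32(0.15895984), np.float32(0.9675797))
```

View pics/t6c.png

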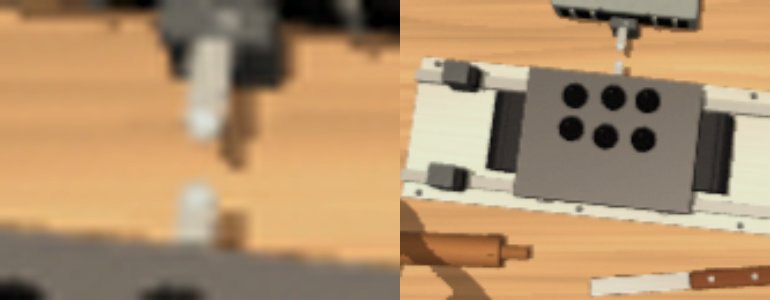

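Call:
step_arm --plan '[{"x": 0, "y": 0, "z": 0, "ax": 0, "ay": 0, "az": 0, "gripper": 1}, {"x": 0, "y": 0, "z": 0, "ax": 0, "ay": 0, "az": 0, "gripper": 1}, {"x": 0, "y": 0, "z": 0, "ax": 0, "ay": 0, "az": 0, "gripper": 1}, {"x": 0, "y": 0, "z": 0, "ax": 0, "ay": 0, "az": 0, "gripper": 1}, {"x": 0, "y": 0, "z": 0, "ax": 0, "ay": 0, "az": 0, "gripper": 1}, {"x": 0, "y": 0, "z": 0, "ax": 0, "ay": 0, "az": 0, "gripper": 1}, {"x": 0, "y": 0, "z": 0, "ax": 0, "ay": 0, "az": 0, "gripper": 1}, {"x": 0, "y": 0, "z": 0, "ax": 0, "ay": 0, "az": 0, "gripper": 1}]'

```text
time: 25.3
position: [0.4013, 0.4737, 0.1913]
ee_rot: [-0.158, -3.138, -0.0]
wrist_force: [0.9, 0.1, -0.3]
opening: -0.0001
grasp_force: 0.0
```

Call:
step_arm --plan '[{"x": 0, "y": 0, "z": 0, "ax": 0, "ay": 0, "az": 0, "gripper": 1}, {"x": 0, "y": 0, "z": 0, "ax": 0, "ay": 0, "az": 0, "gripper": 1}, {"x": 0, "y": 0, "z": 0, "ax": 0, "ay": 0, "az": 0, "gripper": 1}, {"x": 0, "y": 0, "z": 0, "ax": 0, "ay": 0, "az": 0, "gripper": 1}, {"x": 0, "y": 0, "z": 0, "ax": 0, "ay": 0, "az": 0, "gripper": 1}, {"x": 0, "y": 0, "z": 0, "ax": 0, "ay": 0, "az": 0, "gripper": 1}, {"x": 0, "y": 0, "z": 0, "ax": 0, "ay": 0, "az": 0, "gripper": 1}, {"x": 0, "y": 0, "z": 0, "ax": 0, "ay": 0, "az": 0, "gripper": 1}]'

```text
time: 26.3
position: [0.4013, 0.4737, 0.1913]
ee_rot: [0.158, 3.138, 0.0]
wrist_force: [-0.3, -0.4, -0.1]
opening: 0.0001
grasp_force: 0.0
```

Call:
step_arm --plan '[{"x": 0, "y": 0, "z": 0, "ax": 0, "ay": 0, "az": 0, "gripper": 1}, {"x": 0, "y": 0, "z": 0, "ax": 0, "ay": 0, "az": 0, "gripper": 1}, {"x": 0, "y": 0, "z": 0, "ax": 0, "ay": 0, "az": 0, "gripper": 1}, {"x": 0, "y": 0, "z": 0, "ax": 0, "ay": 0, "az": 0, "gripper": 1}, {"x": 0, "y": 0, "z": 0, "ax": 0, "ay": 0, "az": 0, "gripper": 1}, {"x": 0, "y": 0, "z": 0, "ax": 0, "ay": 0, "az": 0, "gripper": 1}, {"x": 0, "y": 0, "z": 0, "ax": 0, "ay": 0, "az": 0, "gripper": 1}, {"x": 0, "y": 0, "z": 0, "ax": 0, "ay": 0, "az": 0, "gripper": 1}]'

```text
time: 27.3
position: [0.4013, 0.4737, 0.1913]
ee_rot: [0.158, 3.138, 0.0]
wrist_force: [-0.7, 0.1, -0.4]
opening: 0.0002
grasp_force: 0.0
```

Run:
```python
from h import *
s=state();c=cam("top");r=carr2(c);print(s["time"],r)
if abs(r[0]-.1593)<.0006: print(job_done())
```

```text
27.3 (np.float32(0.1592943), np.float32(0.9757074))
the job is handed in; nothing more can be done
None
```

The carriage is at rest with its pointer opposite the blower's, within about 1 mm by the top camera. It held still for 3 s with the hand clear, all six cones stayed standing, and I handed the job in at about 27 s; no verdict came back.

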